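# Load the scraper steriliser and switch it on

## Task

The bakery's scraper steriliser has been left running with its lid off: first snap its rocker switch over to off (near end down), then take every bench scraper from the draining stand and stand it upright, blade down, in its own slot of the steriliser, pushed right down to the slot's floor. When all are in, fit the lid so that it lies flat and fully home on the tub, and only then snap the rocker over to on (far end down). Leave the bowl and the jar where they are.

Things in the scene. Friction and masses are not known exactly. Their poses are not given: they have to be found in the camera images.
- scraper0: Bench scraper, about 180 g, all alike (3 to 5 present): steel blade 4 mm thick, 112 wide, 80 high; on its top edge a wooden handle bar 16 mm thick, 112 long, 24 high. Origin: middle of the blade's bottom edge; z up to the handle (its centre at z = 90 mm), y along the width, x across the thickness: pinch across x. Starts upright in a stand slot, leaning up to 0.12 rad.
- scraper1: Bench scraper, about 180 g, all alike (3 to 5 present): steel blade 4 mm thick, 112 wide, 80 high; on its top edge a wooden handle bar 16 mm thick, 112 long, 24 high. Origin: middle of the blade's bottom edge; z up to the handle (its centre at z = 90 mm), y along the width, x across the thickness: pinch across x. Starts upright in a stand slot, leaning up to 0.12 rad.
- scraper2: Bench scraper, about 180 g, all alike (3 to 5 present): steel blade 4 mm thick, 112 wide, 80 high; on its top edge a wooden handle bar 16 mm thick, 112 long, 24 high. Origin: middle of the blade's bottom edge; z up to the handle (its centre at z = 90 mm), y along the width, x across the thickness: pinch across x. Starts upright in a stand slot, leaning up to 0.12 rad.
- scraper3: Bench scraper, about 180 g, all alike (3 to 5 present): steel blade 4 mm thick, 112 wide, 80 high; on its top edge a wooden handle bar 16 mm thick, 112 long, 24 high. Origin: middle of the blade's bottom edge; z up to the handle (its centre at z = 90 mm), y along the width, x across the thickness: pinch across x. Starts upright in a stand slot, leaning up to 0.12 rad.
- scraper4: Bench scraper, about 180 g, all alike (3 to 5 present): steel blade 4 mm thick, 112 wide, 80 high; on its top edge a wooden handle bar 16 mm thick, 112 long, 24 high. Origin: middle of the blade's bottom edge; z up to the handle (its centre at z = 90 mm), y along the width, x across the thickness: pinch across x. Starts upright in a stand slot, leaning up to 0.12 rad.
- stand: White plastic draining stand, fixed, 230 (x) x 130 mm, 50 mm high, with five open slots at x = -92, -46, 0, 46, 92 mm; each runs along y, 9 mm wide, 44 mm deep, floor 6 mm above the table. Origin: centre of its underside, z up.
- steriliser: Steel tub, fixed, outside 268 (x) x 136 (y) x 118 mm high, mouth 256 x 124. In it a grey insert, top 50 mm above the table, with five slots like the stand's: along y, 9 mm wide, 44 deep, floor 6 mm above the table. On the -y side a console 60 mm high with the rocker. Origin: under the tub's centre at table height; x points roughly away from the robot, z up.
- slot0 (a point): Mouth of steriliser slot 0: centre of the slot at the insert's top (50 mm above the table), at x = -92, y = 0 mm of the steriliser; axes as the steriliser's.
- slot1 (a point): Mouth of steriliser slot 1: centre of the slot at the insert's top (50 mm above the table), at x = -46, y = 0 mm of the steriliser; axes as the steriliser's.
- slot2 (a point): Mouth of steriliser slot 2: centre of the slot at the insert's top (50 mm above the table), at x = 0, y = 0 mm of the steriliser; axes as the steriliser's.
- slot3 (a point): Mouth of steriliser slot 3: centre of the slot at the insert's top (50 mm above the table), at x = 46, y = 0 mm of the steriliser; axes as the steriliser's.
- slot4 (a point): Mouth of steriliser slot 4: centre of the slot at the insert's top (50 mm above the table), at x = 92, y = 0 mm of the steriliser; axes as the steriliser's.
- lid: Loose lid, about 450 g: steel plate 276 (x) x 144 x 8 mm, below it a plug 244 x 112 x 6 mm, on top a black handle bar 16 mm thick (x), 90 long (y), from z = 14 to 42 mm. Origin: centre of the plug's underside, z up. Starts plug down on the table. Fitted: plug in the tub's mouth, 6 mm clear all round, plate on the rim, origin 112 mm above the steriliser's; either way round.
- rocker (a joint): White rocker switch on the console: seesaw paddle 84 mm long (steriliser's x), 42 wide. +0.25 rad = ON, far end down; -0.25 = OFF, near end (robot side) down. It springs from centre to either stop: press the raised end down (about 6 N, 17 mm travel) and it snaps over past 0. Pivot at x = -20, y = -128, z = 70 mm of the steriliser. Starts ON.
- rocker_near (a point): Point on the top face of the rocker's near half (robot side), 33 mm from the pivot: press here to switch OFF. It is about 87 mm above the table when raised, 71 mm when down; moves with the rocker.
- rocker_far (a point): Point on the top face of the rocker's far half, 33 mm from the pivot: press here to switch ON. About 87 mm above the table when raised, 71 mm when down; moves with the rocker.
- bowl: Bystander: steel bowl, 130 mm across, 55 mm high, beyond the work. Origin: centre of its underside.
- jar: Bystander: amber jar, 76 mm across, 110 mm high, beyond the work. Origin: centre of its underside.

How it is judged:
By the outcome, as a careful person would: the job done as asked, in the order asked, and still so for the second after the job is handed in, with the robot touching nothing.
Of scraper0, scraper1, scraper2, scraper3, scraper4 only 3 to 5 are there at a start; the rules pass over those that are not, and their reading is None.
At some moment in a run one of lid may be knocked a few centimetres aside while the robot is not near it.
It also fails if it takes over 210 s, if anything falls off the work surface, if the arm or the gripper's body presses on something with over 40 N, if the wrist force passes 120 N, or if a joint passes its speed limit or range.

## Robot

A 6-joint arm with a two-finger parallel gripper is mounted at the origin on the work surface. World frame = base frame: x ahead of the robot, y to its left, z up, the work surface at z = 0. Lengths are in m, angles in degrees, forces in N, time in s.
With the tool pointing down it reaches from about 0.25 to 0.85 m from the base axis. Payload 12.5 kg.
Tool frame: the origin (TCP) lies midway between the tips of the shut fingers; the grasp point (between the pads) lies 19 mm behind it; z points along the fingers, y is the line along which they close (so a half turn about z gives the same grasp; the last joint's range is limited). The gripper opens to 93 mm and grips with 3 to 60 N. Pads are 15 mm wide; open, the fingers measure 128 mm over their backs; the gripper's body (75 mm by 188 mm) begins 65 mm behind the grasp point.
Start: joints at [61.043, 20.094, 94.641, -0, 65.266, -4.847], TCP at [0.225, 0.502, 0.219] pointing down, gripper open.
Joint ranges: [-157.81, 157.81], [-45, 120.19], [0.68, 151.7], [-89.99, 269.99], [4.06, 180], [-164.3, 164.3]. Speed limits (degrees/s): [127.2, 127.2, 159.86, 180, 180, 180].

## Interface

Orientations are given as [roll, pitch, yaw] about the fixed x, y, z axes, in that order (R = Rz(yaw) Ry(pitch) Rx(roll)).
In Python, from bench import sensors, optics, workorder gives the robot as it stands.
- The arm moves only by the tool send_rows, never from a script. Its argument "series" is a list of rows, each a list of 5 numbers: the shift along the world's x, y, z as a fraction of full scale, then the turn about the world's z as a fraction of full scale, then the opening, from -1 (shut) to 1 (fully open). In form: [[dx, dy, dz, twist, hand], ...]. A call has exactly 5 rows; each row shifts and turns the commanded pose from where the row before left it; what a row does not reach is not made up. Full scale, the value 1, is 30 cm for a shift and 180 degrees for a turn. A row lasts 1/12 s, in which the tool goes at most 41.7 mm and 7.16 degrees, less where a joint would pass 70% of its speed; a pose out of reach is approached as far as the arm can. A call with a number of a shift or a turn outside -1 to 1 is refused whole. A call with a gripper value outside its range is refused whole. The fingers move at their own pace and stop on an object; "force" is the grip in N (left out, the last holds). Time passes only in rows, so rows that do not move let the fingers close, or fill a call up. It gives the time, the measured TCP pose, the force, the opening and the grip force at its end, in the units of the state.
- sensors.get_obs(): the state, without advancing time (a new reading comes with each control period).
- optics.snapshot(name): name is "side" or "top" or "wrist"; returns the picture (480x640x3 uint8, blue, green, red); there is no depth.
- optics.get_calibration(name): a dict with "fovy" (degrees; the focal length in pixels is half the picture's height over the tangent of half this angle, whatever the lens; pixels are square), "cx", "cy" (the principal point, pixels), "R" (3x3) and "t" (3): a world point X has camera coordinates R X + t. Camera axes: x right, y down, z forward; pixel columns grow to the right and rows downward; lengths in m; the calibration is good to about 2 mm. The wrist camera is an equidistant fisheye: a pixel r from the principal point sees the ray r / f radians off the axis. A picture is of the moment at which its call begins: read the wrist's pose just before it. get_calibration takes no time and is no camera call; for the wrist camera it gives the pose at the moment of the call.
- workorder.finish_job(): hands the job in; it is judged then, once.
The state is a dict: "time": time; "joint_positions": joint angles; "qvel": joint speeds; "tau": joint torques, N m; "position": TCP position; "tool_rot": TCP orientation; "force": force on the tool from outside, world axes, zero at the start; "wrist_torque": the same for the moment, N m; "width": finger opening in m; "grasp_force": force on a finger pad.
Only numpy, scipy, OpenCV 4.12 (cv2) and the standard library are available. Lean on these libraries where they do the work, as an engineer would, in place of code of your own. Each camera call takes 0.05 s, during which the arm holds its last target. There are 200 camera calls.

## Working session

There is one attempt and no reset: what is moved stays moved. The work goes in short steps, Python scripts to look and compute and a tool call to move; the robot and the scene stay as the last step left them, time stands still between calls to the robot, and variables do not carry over. Pictures are saved under pics/ and viewed, at most 14 in all, crops included, and the job is handed in when it is done.

Besides the shell and the picture viewer there is one more tool, called after ">>>" as a command line: name --pt "numbers of a row" for each row, then --argument value for the rest. send_rows: Moves the arm, as the interface text tells. Its arguments: {"type":"object","properties":{"series":{"type":"array"},"force":{"type":"number"}},"required":["series"]}

```bash
ls; mkdir -p pics
python3 - <<'E'
from bench import sensors, optics
import cv2,json
print(sensors.get_obs())
for n in("top","side","wrist"):
    im=optics.snapshot(n); cv2.imwrite(f"pics/{n}0.png",im)
    c=optics.get_calibration(n); print(n,c)
E
```

```text
pics
{'time': 0.0, 'joint_positions': array([ 6.10431531e+01,  2.01253798e+01,  9.46748921e+01,  1.22978131e-03,
        6.52643140e+01, -4.84672349e+00]), 'qvel': array([-0.12064241, -0.18402802, -0.00359801,  0.15642012, -0.0176617 ,
       -0.02069922]), 'tau': array([ 3.86468033e-03, -4.97332799e+01, -2.85244203e+01,  7.01019145e-02,
        2.57918111e-02, -9.02366105e-05]), 'position': array([0.22448144, 0.50175119, 0.21810511]), 'tool_rot': array([-1.79935739e+02, -6.56926719e-03,  1.55889358e+02]), 'force': array([-0.71405598,  0.03192474, -0.18104769]), 'wrist_torque': array([0.02365719, 0.01325061, 0.03526337]), 'grasp_force': 0.0, 'width': 0.09313650331156964}
top {'fovy': 53.92749423943983, 'cx': 318.37864413020884, 'cy': 243.67421351262897, 'R': array([[ 0.02133387, -0.99959938,  0.01859949],
       [-0.98854488, -0.02387089, -0.14902755],
       [ 0.14941183, -0.01520709, -0.98865811]]), 't': array([-0.01254291,  0.59413735,  1.08448343])}
side {'fovy': 51.7374448311302, 'cx': 313.2393938989879, 'cy': 228.63810774095825, 'R': array([[-0.99930588, -0.03690394,  0.0050843 ],
       [-0.03137788,  0.76027664, -0.64884117],
       [ 0.02007932, -0.64855033, -0.76090688]]), 't': array([0.58352062, 0.06780757, 1.10150077])}
wrist {'fovy': 65.70646984690485, 'cx': 322.6138083577678, 'cy': 241.53401571471753, 'R': array([[ 4.08966763e-01,  9.12549096e-01, -5.77757708e-04],
       [ 8.76182241e-01, -3.92491532e-01,  2.79741092e-01],
       [ 2.55050716e-01, -1.14911030e-01, -9.60075303e-01]]), 't': array([-0.54924731, -0.03319728,  0.39075494])}
```

View pics/top0.png

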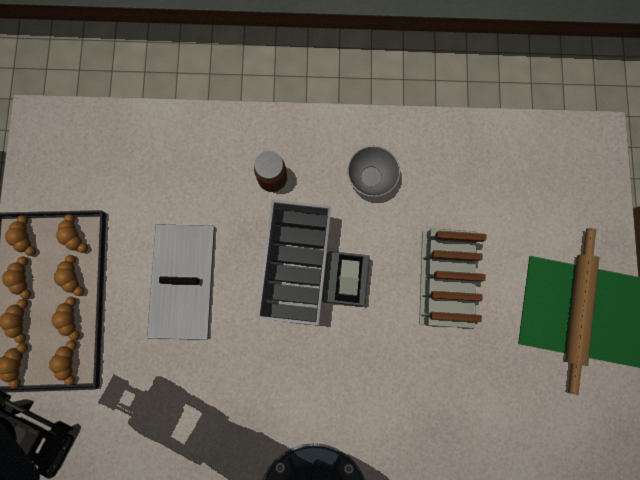

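View pics/side0.png

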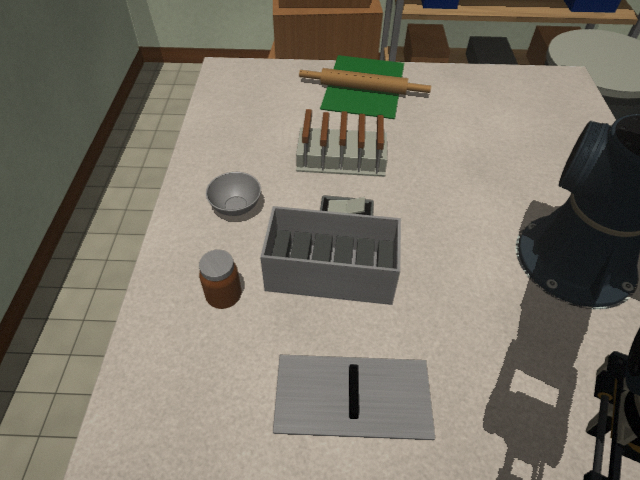

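```bash
cat > h.py <<'E'
import numpy as np, cv2
from bench import sensors, optics
def crop(im,x0,y0,w,h,s,name):
    cv2.imwrite(f"pics/{name}.png",cv2.resize(im[y0:y0+h,x0:x0+w],None,fx=s,fy=s,interpolation=cv2.INTER_CUBIC))
def project(cal,X):
    X=np.atleast_2d(X); f=240/np.tan(np.radians(cal['fovy']/2))
    p=X@np.array(cal['R']).T+cal['t']
    return np.c_[cal['cx']+f*p[:,0]/p[:,2],cal['cy']+f*p[:,1]/p[:,2]]
def back(cal,uv,z):
    f=240/np.tan(np.radians(cal['fovy']/2)); uv=np.atleast_2d(uv).astype(float); R=np.array(cal['R'])
    d=np.c_[(uv[:,0]-cal['cx'])/f,(uv[:,1]-cal['cy'])/f,np.ones(len(uv))]@R
    c=-R.T@cal['t']; return c+d*((np.asarray(z)-c[2])/d[:,2])[:,None]
E
python3 - <<'E'
from h import *
a=cv2.imread('pics/top0.png'); b=cv2.imread('pics/side0.png')
# mosaics: top: steriliser, stand ; 
crop(a,250,190,130,145,4,'c_st'); crop(a,410,220,90,115,5,'c_sd'); crop(b,255,95,155,215,2.79,'c_side')
crop(a,140,215,85,135,4,'c_lid')
E
```

```text
(no output)
```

View pics/c_st.png

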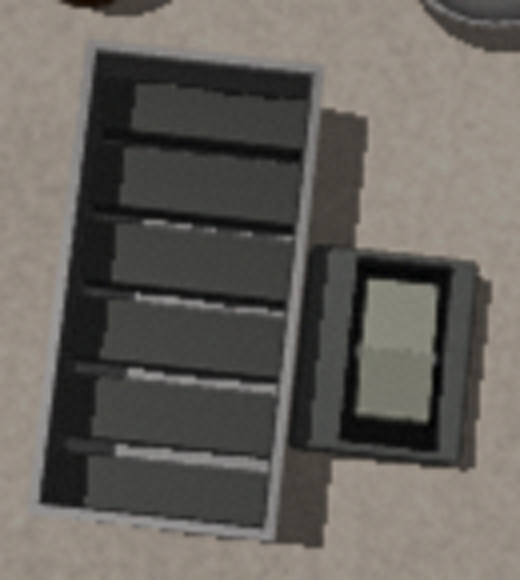

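View pics/c_sd.png

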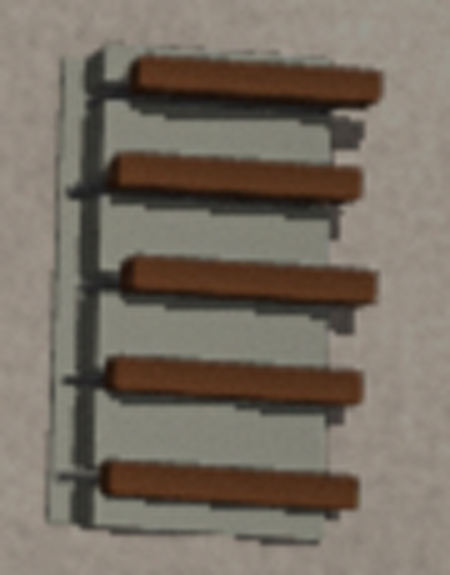

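View pics/c_side.png

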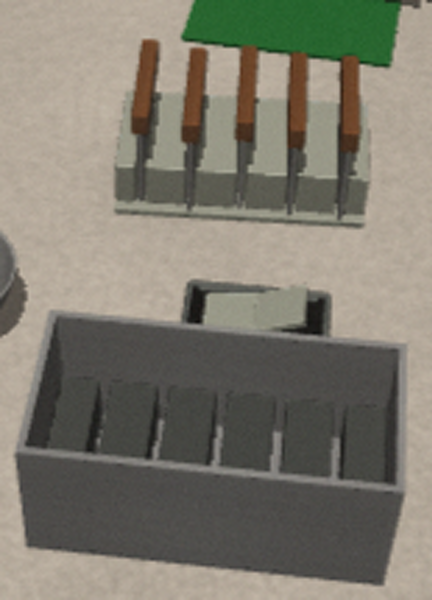

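Run:
```python
from h import *
from scipy.optimize import least_squares
ct,cs=[optics.get_calibration(n) for n in("top","side")]
src=lambda p,s,o:(np.array(p)+.5)/s-.5+np.array(o)
for c in(ct,cs): print(-np.array(c['R']).T@c['t'])
sg=np.array([[1,1],[1,-1],[-1,-1],[-1,1]])
T=src([(92,45),(322,66),(273,540),(35,513)],4,(250,190))
S=src([(18,455),(50,312),(406,345),(404,492)],2.79,(255,95))
def rect(p,a,b,z): 
    c,s=np.cos(p[2]),np.sin(p[2]); q=sg*[a,b]
    return np.c_[p[0]+c*q[:,0]-s*q[:,1],p[1]+s*q[:,0]+c*q[:,1],np.full(4,z)]
for nm,use in(("top",(1,0)),("side",(0,1)),("both",(1,1))):
    f=lambda p:np.r_[use[0]*(project(ct,rect(p,.134,.068,.118))-T).ravel(),use[1]*(project(cs,rect(p,.134,.068,.118))-S).ravel()]
    r=least_squares(f,[.5,0,-.08]); print(nm,r.x,np.degrees(r.x[2]),np.round(r.fun,1))
L=src([(135,58),(113,153),(125,255),(110,355),(104,461)],5,(410,220))
R=src([(382,70),(362,166),(378,270),(363,371),(358,477)],5,(410,220))
a=back(ct,L,np.full(5,.11)); b=back(ct,R,np.full(5,.11))
for i in range(5):
    d=b[i]-a[i]; yaw=np.degrees(np.arctan2(d[0],-d[1])); m=(a[i]+b[i])/2
    print(i,np.round(m,4),'len',np.linalg.norm(d).round(4),'yaw',yaw.round(2))
# stand base left corners z~0
print(back(ct,src([(62,58),(47,522),(320,540)],5,(410,220)),np.zeros(3)+.006))
# rocker paddle ends
print(back(ct,src([(366,280),(438,282),(358,412),(430,420)],4,(250,190)),np.array([.06,.06,.08,.08])))
# lid plate corners z=.014
l=least_squares(lambda p:(project(ct,rect(p,.138,.072,.014))-np.array([(155.5,224.5),(215,225.5),(210,339),(148,338)])).ravel(),[.5,.3,0]); print('lid',l.x,np.degrees(l.x[2]),np.round(l.fun,1))
```

```text
[0.42556437 0.01813654 1.16095946]
[0.56312586 0.68436039 0.87916907]
top [ 0.54258287  0.05343445 -0.08206936] -4.702228130612348 [-1.1 -1.4  1.2 -0.3  1.2  0.6 -1.3  0.9 -0.  -0.   0.  -0.   0.  -0.
  0.  -0. ]
side [ 0.54339669  0.05607936 -0.08050782] -4.612758414930599 [-0.  -0.  -0.  -0.   0.   0.  -0.   0.  -0.9 -0.1 -0.3 -0.2  0.4 -0.4
  0.9  0.4]
both [ 0.54302871  0.05457598 -0.08123125] -4.654207748452535 [-1.6 -1.5  0.6 -0.5  0.8  0.4 -1.8  0.7 -0.7 -0.8 -0.1 -0.7  0.5 -0.9
  1.  -0.2]
0 [ 0.6182 -0.3225  0.11  ] len 0.1129 yaw -1.4
1 [ 0.5741 -0.3119  0.11  ] len 0.1131 yaw -1.64
2 [ 0.5275 -0.3172  0.11  ] len 0.1142 yaw -2.07
3 [ 0.4824 -0.3094  0.11  ] len 0.1134 yaw -2.32
4 [ 0.4355 -0.3059  0.11  ] len 0.1131 yaw -2.33
[[ 0.63784151 -0.25761998  0.006     ]
 [ 0.40915094 -0.24768523  0.006     ]
 [ 0.40332623 -0.38057941  0.006     ]]
[[ 0.55532945 -0.05306917  0.06      ]
 [ 0.55514227 -0.09545476  0.06      ]
 [ 0.47703984 -0.04827706  0.08      ]
 [ 0.47340533 -0.08948581  0.08      ]]
lid [0.50043474 0.32768542 0.00897518] 0.5142399599865802 [ 0.4 -0.3 -0.3 -0.4 -0.6  0.2  0.5  0.5]
```

>>> send_rows --pt "0.0528 -0.1189 0 -0.0326 -1" --pt "0.0528 -0.1189 0 -0.0326 -1" --pt "0.0528 -0.1189 0 -0.0326 -1" --pt "0.0528 -0.1189 0 -0.0326 -1" --pt "0.0528 -0.1189 0 -0.0326 -1"

```text
time: 0.57
position: [0.304, 0.3219, 0.2185]
tool_rot: [-180.0, 0.0, 126.3]
force: [1.6, 0.1, 0.0]
width: 0.0642
grasp_force: 0.0
```

>>> send_rows --pt "0.0528 -0.1189 0 -0.0326 -1" --pt "0.0528 -0.1189 0 -0.0326 -1" --pt "0.0528 -0.1189 0 -0.0326 -1" --pt "0.0528 -0.1189 0 -0.0326 -1" --pt "0.0528 -0.1189 0 -0.0326 -1"

```text
time: 0.98
position: [0.3833, 0.1435, 0.2187]
tool_rot: [180.0, -0.0, 96.9]
force: [1.4, 0.7, -0.5]
width: 0.0307
grasp_force: 0.0
```

>>> send_rows --pt "0.0528 -0.1189 0 -0.0326 -1" --pt "0.0528 -0.1189 0 -0.0326 -1" --pt "0.0528 -0.1189 0 0 -1" --pt "0.0528 -0.1189 0 0 -1" --pt "0.0528 -0.1189 0 0 -1"

```text
time: 1.4
position: [0.4625, -0.0351, 0.2186]
tool_rot: [180.0, -0.0, 85.5]
force: [1.4, 1.3, 0.5]
width: 0.0012
grasp_force: 0.0
```

>>> send_rows --pt "0.0528 -0.1189 0 0 -1" --pt "0 0 0 0 -1" --pt "0 0 0 0 -1" --pt "0 0 0 0 -1" --pt "0 0 0 0 -1"

```text
time: 1.82
position: [0.4776, -0.0677, 0.2185]
tool_rot: [-180.0, -0.0, 85.5]
force: [-0.3, 1.2, 0.0]
width: 0.0003
grasp_force: 0.0
```

>>> send_rows --pt "0 0 -0.1 0 -1" --pt "0 0 -0.1 0 -1" --pt "0 0 -0.1 0 -1" --pt "0 0 -0.1 0 -1" --pt "0 0 0 0 -1"

```text
time: 2.23
position: [0.4751, -0.067, 0.0946]
tool_rot: [-179.6, -0.1, 85.6]
force: [-0.8, -0.5, -1.0]
width: 0.0003
grasp_force: 0.0
```

>>> send_rows --pt "0 0 -0.0167 0 -1" --pt "0 0 -0.0167 0 -1" --pt "0 0 -0.0167 0 -1" --pt "0 0 0 0 -1" --pt "0 0 0 0 -1"

```text
time: 2.65
position: [0.4787, -0.0686, 0.0847]
tool_rot: [179.9, 0.0, 85.5]
force: [-1.3, 1.4, 2.6]
width: 0.0007
grasp_force: 1.2
```

>>> send_rows --pt "0 0 -0.0167 0 -1" --pt "0 0 0 0 -1" --pt "0 0 -0.0167 0 -1" --pt "0 0 0 0 -1" --pt "0 0 0 0 -1"

```text
time: 3.07
position: [0.4779, -0.0687, 0.0733]
tool_rot: [-180.0, -0.0, 85.5]
force: [-0.9, -1.0, 0.0]
width: 0.0008
grasp_force: 0.0
```

>>> send_rows --pt "0 0 0.125 0 -1" --pt "0 0 0.125 0 -1" --pt "0 0 0.125 0 -1" --pt "0 0 0.125 0 -1" --pt "-0.0281 -0.1313 0 0.0061 -1"

```text
time: 3.48
position: [0.4731, -0.1056, 0.2304]
tool_rot: [179.4, 0.1, 86.8]
force: [2.2, -0.9, -0.8]
width: 0.0003
grasp_force: 0.0
```

>>> send_rows --pt "-0.0281 -0.1313 0 0.0061 -0.4" --pt "-0.0281 -0.1313 0 0 -0.4" --pt "-0.0281 -0.1313 0 0 -0.4" --pt "-0.0281 -0.1313 0 0 -0.4" --pt "-0.0281 -0.1313 0 0 -0.4"

```text
time: 3.9
position: [0.4267, -0.3069, 0.2237]
tool_rot: [180.0, 0.0, 87.7]
force: [0.5, 0.5, 0.2]
width: 0.0266
grasp_force: 0.0
```

>>> send_rows --pt "0 0 0 0 -0.4" --pt "0 0 0 0 -0.4" --pt "0 0 0 0 -0.4" --pt "0 0 0 0 -0.4" --pt "0 0 0 0 -0.4"

```text
time: 4.32
position: [0.4279, -0.3039, 0.2237]
tool_rot: [180.0, -0.0, 87.8]
force: [-0.0, -0.1, 0.2]
width: 0.0278
grasp_force: 0.0
```

Run:
```python
from h import *
w=optics.snapshot('wrist'); c=optics.get_calibration('wrist'); s=optics.snapshot('side'); t=optics.snapshot('top')
np.savez('w1.npz',R=c['R'],t=c['t'],fovy=c['fovy'],cx=c['cx'],cy=c['cy'])
cv2.imwrite('pics/w1r.png',w); cv2.imwrite('pics/s1r.png',s); cv2.imwrite('pics/t1r.png',t)
a=cv2.resize(s[180:310,255:415],(420,341),interpolation=cv2.INTER_CUBIC); b=cv2.resize(t[190:335,250:380],(306,341),interpolation=cv2.INTER_CUBIC)
cv2.imwrite('pics/m1.png',np.hstack([a,b]))
print(sensors.get_obs()['position'],sensors.get_obs()['tool_rot'])
```

```text
[ 0.42783558 -0.30433724  0.22372483] [1.79989892e+02 3.88755895e-03 8.77408785e+01]
```

View pics/w1r.png

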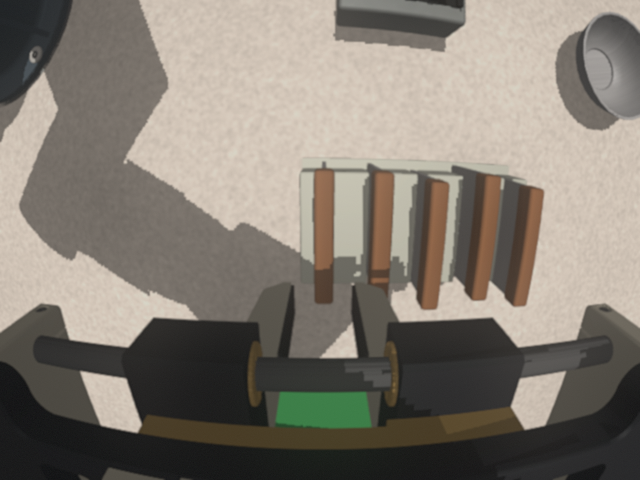

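View pics/m1.png

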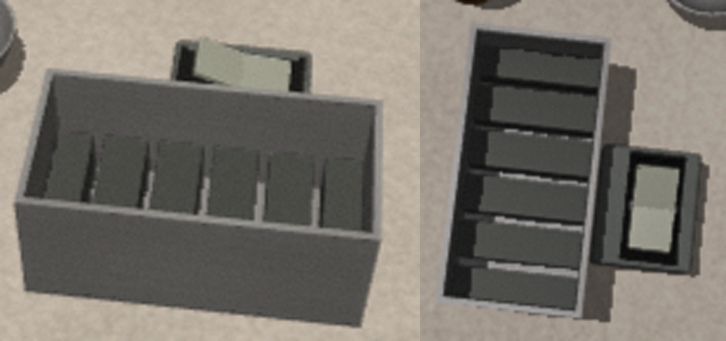

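```bash
cat >> h.py <<'E'
def wback(cal,uv,z):
    f=240/np.tan(np.radians(cal['fovy']/2)); uv=np.atleast_2d(uv).astype(float); R=np.array(cal['R'])
    d=uv-[cal['cx'],cal['cy']]; r=np.hypot(*d.T); th=r/f; k=np.sinc(th/np.pi)/np.maximum(np.cos(th),1e-6)/f
    v=np.c_[d*k[:,None],np.ones(len(uv))]@R; c=-R.T@np.array(cal['t'])
    return c+v*((np.asarray(z)-c[2])/v[:,2])[:,None]
E
python3 - <<'E'
from h import *
c=dict(np.load('w1.npz')); print(-c['R'].T@c['t'])
L=[(316,170),(333,170),(376,172),(393,172),(428,181),(447,181),(481,174),(500,175),(524,187),(542,188)]
print(np.round(wback(c,L,np.full(10,.11)),4))
print(np.round(wback(c,[(324,302),(379,297),(428,308),(479,299),(519,304)],np.full(5,.11)),4))
E
```

```text
[ 0.43143605 -0.22689701  0.38958323]
[[ 0.4256 -0.2521  0.11  ]
 [ 0.4383 -0.2526  0.11  ]
 [ 0.4708 -0.2551  0.11  ]
 [ 0.4839 -0.2553  0.11  ]
 [ 0.5118 -0.2627  0.11  ]
 [ 0.5276 -0.2628  0.11  ]
 [ 0.557  -0.2571  0.11  ]
 [ 0.5746 -0.2577  0.11  ]
 [ 0.5988 -0.2674  0.11  ]
 [ 0.6178 -0.268   0.11  ]]
[[ 0.4274 -0.3605  0.11  ]
 [ 0.4733 -0.3581  0.11  ]
 [ 0.5166 -0.3714  0.11  ]
 [ 0.5642 -0.3665  0.11  ]
 [ 0.6076 -0.3756  0.11  ]]
```

>>> send_rows --pt "0.003 -0.009 -0.12 0 -0.4" --pt "0 0 -0.12 0 -0.4" --pt "0 0 -0.12 0 -0.4" --pt "0 0 -0.121 0 -0.4" --pt "0 0 0 0 -0.4" --force 25

```text
time: 4.88
position: [0.4258, -0.3051, 0.0738]
tool_rot: [-179.6, -0.3, 87.7]
force: [-0.4, 0.4, -0.6]
width: 0.0279
grasp_force: 0.0
```

>>> send_rows --pt "0 0 0 0 -1" --pt "0 0 0 0 -1" --pt "0 0 0 0 -1" --pt "0 0 0 0 -1" --pt "0 0 0 0 -1"

```text
time: 5.3
position: [0.4295, -0.3085, 0.0815]
tool_rot: [179.8, 0.1, 87.7]
force: [-0.2, 1.8, 8.9]
width: 0.016
grasp_force: 25.0
```

>>> send_rows --pt "0 0 0.05 0 -1" --pt "0 0 0.07 0 -1" --pt "0 0 0.12 0 -1" --pt "0 0 0.12 0 -1" --pt "0 0 0.12 0 -1"

```text
time: 5.72
position: [0.4281, -0.3075, 0.226]
tool_rot: [180.0, 0.0, 87.7]
force: [0.1, -1.0, -1.8]
width: 0.0159
grasp_force: 25.0
```

>>> send_rows --pt "0.0626 0.1075 0 -0.0066 -1" --pt "0.0626 0.1075 0 -0.0067 -1" --pt "0.0626 0.1075 0 0 -1" --pt "0.0626 0.1075 0 0 -1" --pt "0.0626 0.1075 0 0 -1"

```text
time: 6.13
position: [0.5229, -0.1449, 0.2246]
tool_rot: [179.9, 0.0, 85.3]
force: [0.2, -0.3, -2.2]
width: 0.0157
grasp_force: 25.0
```

>>> send_rows --pt "0.0626 0.1075 0 0 -1" --pt "0.0626 0.1075 0 0 -1" --pt "0.0626 0.1075 0 0 -1" --pt "0.0626 0.1075 0 0 -1" --pt "0.0626 0.1075 0 0 -1"

```text
time: 6.55
position: [0.6168, 0.0166, 0.2246]
tool_rot: [179.9, -0.0, 85.3]
force: [0.4, -1.2, -1.7]
width: 0.0157
grasp_force: 25.0
```

>>> send_rows --pt "0.0626 0.1075 0 0 -1" --pt "0 0 0 0 -1" --pt "0 0 0 0 -1" --pt "0 0 0 0 -1" --pt "0 0 0 0 -1"

```text
time: 6.97
position: [0.6346, 0.046, 0.2238]
tool_rot: [180.0, 0.0, 85.2]
force: [-1.0, -0.4, -2.2]
width: 0.0156
grasp_force: 25.0
```

Run:
```python
from h import *
w=optics.snapshot('wrist'); c=optics.get_calibration('wrist'); s=optics.snapshot('side')
np.savez('w2.npz',R=c['R'],t=c['t'],fovy=c['fovy'],cx=c['cx'],cy=c['cy'])
cv2.imwrite('pics/w2r.png',w); cv2.imwrite('pics/s2r.png',s)
crop(w,100,130,400,240,2,'w2')
print(sensors.get_obs()['position'],sensors.get_obs()['tool_rot'])
```

```text
[0.63468435 0.04591421 0.22374628] [1.79981437e+02 3.21403234e-03 8.51973998e+01]
```

View pics/w2r.png

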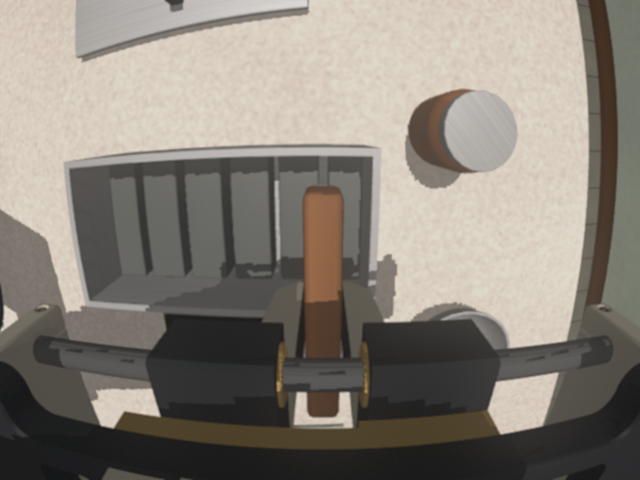

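Run:
```python
from h import *
w=cv2.imread('pics/w2r.png'); crop(w,60,140,330,185,2.42,'w2c')
```

```text
(no output)
```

View pics/w2c.png

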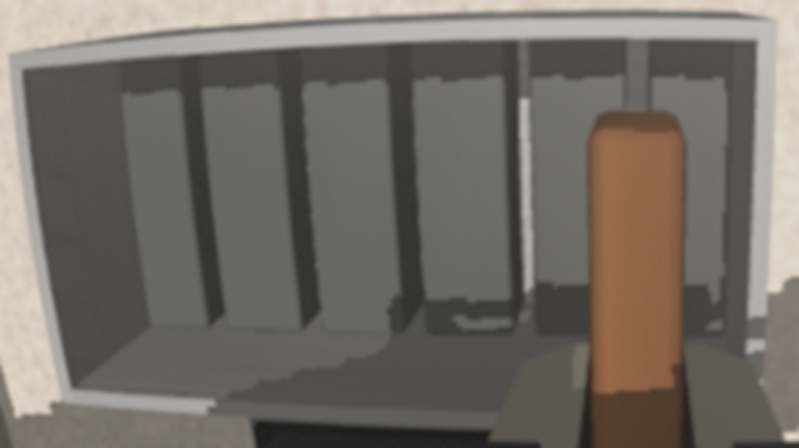

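Run:
```python
from h import *
c=dict(np.load('w2.npz'))
src=lambda p:(np.array(p)+.5)/2.42-.5+np.array([60,140])
th=np.radians(-4.7); R=np.array([[np.cos(th),-np.sin(th)],[np.sin(th),np.cos(th)]])
def st(P): return (P[:,:2]-[.543,.0546])@R*1000
P=src([(194,90),(293,85),(400.5,80),(525,77),(638.5,73),(219,325),(314,328)])
print('slots',np.round(st(wback(c,P,np.full(7,.05))),1))
print('rim',np.round(st(wback(c,src([(10,57),(775,20),(70,402),(22,69),(757,40)]),np.full(5,.118))),1))
print('handle',np.round(st(wback(c,src([(597,130),(680,130),(638,112),(638,300)]),np.full(4,.255))),1))
print('tcp',st(np.array([[.63468,.04591,0]])))
```

```text
slots [[-88.7  44.5]
 [-43.3  44.1]
 [  1.8  44.3]
 [ 50.6  44.2]
 [ 93.6  45.3]
 [-89.9 -58.2]
 [-44.1 -58.5]]
rim [[-131.4   68.2]
 [ 134.6   68. ]
 [-129.2  -65.9]
 [-126.    63.3]
 [ 129.2   61.7]]
handle [[86.8 55.2]
 [99.3 55.2]
 [93.  58. ]
 [92.9 28. ]]
tcp [[92.08376126 -1.14865642]]
```

>>> send_rows --pt "0.003 0.001 -0.0986 0 -1" --pt "0 0 -0.0986 0 -1" --pt "0 0 -0.0986 0 -1" --pt "0 0 0 0 -1" --pt "0 0 0 0 -1"

```text
time: 7.48
position: [0.6353, 0.0467, 0.1343]
tool_rot: [-179.9, 0.0, 85.2]
force: [-0.0, 0.2, -1.7]
width: 0.0162
grasp_force: 25.0
```

>>> send_rows --pt "0 0 -0.015 0 -1" --pt "0 0 -0.015 0 -1" --pt "0 0 -0.015 0 -1" --pt "0 0 -0.015 0 -1" --pt "0 0 -0.015 0 -1"

```text
time: 7.9
position: [0.636, 0.0473, 0.1121]
tool_rot: [180.0, -0.0, 85.3]
force: [0.5, 0.2, -2.0]
width: 0.0153
grasp_force: 25.0
```

>>> send_rows --pt "0 0 -0.02 0 -1" --pt "0 0 -0.02 0 -1" --pt "0 0 -0.02 0 -1" --pt "0 0 -0.02 0 -1" --pt "0 0 -0.015 0 -1"

```text
time: 8.32
position: [0.6357, 0.0473, 0.0826]
tool_rot: [-180.0, 0.0, 85.3]
force: [0.4, -0.2, -2.3]
width: 0.0154
grasp_force: 25.0
```

>>> send_rows --pt "0 0 -0.007 0 -1" --pt "0 0 0 0 -1" --pt "0 0 -0.003 0 -1" --pt "0 0 0 0 -1" --pt "0 0 0 0 -1"

```text
time: 8.73
position: [0.6363, 0.0471, 0.0816]
tool_rot: [179.9, 0.0, 85.3]
force: [-3.2, -1.7, 8.3]
width: 0.0159
grasp_force: 25.0
```

>>> send_rows --pt "0 0 0 0 -0.5" --pt "0 0 0 0 -0.5" --pt "0 0 0 0 -0.5" --pt "0 0 0.05 0 -0.5" --pt "0 0 0.1 0 -0.5"

```text
time: 9.15
position: [0.634, 0.0473, 0.1226]
tool_rot: [-179.6, 0.0, 85.3]
force: [0.5, 0.3, -0.4]
width: 0.0231
grasp_force: 0.0
```

>>> send_rows --pt "0 0 0.12 0 -0.4" --pt "0 0 0.11 0 -0.4" --pt "0 0 0.1 0 -0.4" --pt "-0.0537 -0.119 0 0.0133 -0.4" --pt "-0.0537 -0.119 0 0 -0.4"

```text
time: 9.57
position: [0.6042, -0.0238, 0.2263]
tool_rot: [179.8, 0.0, 88.0]
force: [0.0, -1.4, -0.2]
width: 0.0277
grasp_force: 0.0
```

>>> send_rows --pt "-0.0537 -0.119 0 0 -0.4" --pt "-0.0537 -0.119 0 0 -0.4" --pt "-0.0537 -0.119 0 0 -0.4" --pt "-0.0537 -0.119 0 0 -0.4" --pt "-0.0537 -0.119 0 0 -0.4"

```text
time: 9.98
position: [0.5221, -0.2041, 0.2246]
tool_rot: [180.0, 0.0, 87.7]
force: [1.1, -0.5, -0.5]
width: 0.0279
grasp_force: 0.0
```

>>> send_rows --pt "-0.0537 -0.119 0 0 -0.4" --pt "-0.0537 -0.119 0 0 -0.4" --pt "-0.0537 -0.119 0 0 -0.4" --pt "0 0 0 0 -0.4" --pt "0 0 0 0 -0.4"

```text
time: 10.4
position: [0.474, -0.3111, 0.2244]
tool_rot: [-180.0, -0.0, 87.5]
force: [0.4, 0.3, -0.7]
width: 0.028
grasp_force: 0.0
```

Run:
```python
from h import *
w=optics.snapshot('wrist'); s=optics.snapshot('side')
np.savez('w3.npz',**{k:v for k,v in optics.get_calibration('wrist').items() if k in('R','t','fovy','cx','cy')})
cv2.imwrite('pics/w3r.png',w)
a=cv2.resize(w[140:340,230:580],(700,400)); b=cv2.resize(s[190:310,255:415],(266,200)); b=cv2.copyMakeBorder(b,0,0,0,434,0)
cv2.imwrite('pics/m3.png',np.vstack([a,b]))
print(sensors.get_obs()['position'],sensors.get_obs()['tool_rot'])
```

```text
[ 0.47498255 -0.30917236  0.22441585] [-1.79998289e+02 -2.33357814e-02  8.76671880e+01]
```

View pics/m3.png

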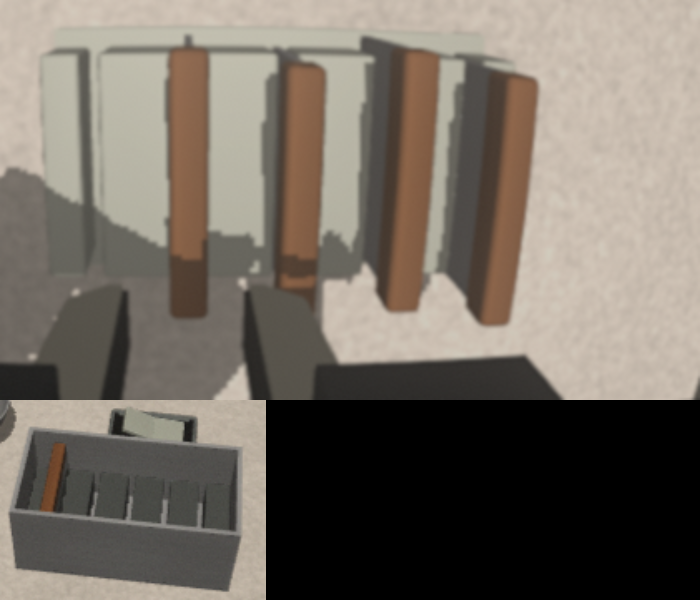

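>>> send_rows --pt "0 -0.002 -0.12 0 -0.4" --pt "0 0 -0.12 0 -0.4" --pt "0 0 -0.12 0 -0.4" --pt "0 0 -0.12 0 -0.4" --pt "0 0 0 0 -0.4"

```text
time: 10.92
position: [0.4726, -0.3067, 0.0747]
tool_rot: [-179.5, -0.3, 87.8]
force: [-0.9, 0.3, -1.2]
width: 0.0283
grasp_force: 0.0
```

>>> send_rows --pt "0 0 0 0 -1" --pt "0 0 0 0 -1" --pt "0 0 0 0 -1" --pt "0 0 0 0 -1" --pt "0 0 0 0 -1"

```text
time: 11.33
position: [0.476, -0.3108, 0.0829]
tool_rot: [179.8, 0.1, 87.7]
force: [0.3, 2.6, 8.8]
width: 0.0159
grasp_force: 25.0
```

>>> send_rows --pt "0 0 0.05 0 -1" --pt "0 0 0.07 0 -1" --pt "0 0 0.12 0 -1" --pt "0 0 0.12 0 -1" --pt "0 0 0.12 0 -1"

```text
time: 11.75
position: [0.4745, -0.3101, 0.2272]
tool_rot: [180.0, 0.0, 87.7]
force: [1.1, 0.4, -1.9]
width: 0.016
grasp_force: 25.0
```

>>> send_rows --pt "0.0383 0.1203 0 -0.0066 -1" --pt "0.0383 0.1203 0 -0.0067 -1" --pt "0.0383 0.1203 0 0 -1" --pt "0.0383 0.1203 0 0 -1" --pt "0.0383 0.1203 0 0 -1"

```text
time: 12.17
position: [0.5325, -0.1282, 0.2258]
tool_rot: [179.9, 0.0, 85.3]
force: [0.7, -0.4, -1.6]
width: 0.0159
grasp_force: 25.0
```

>>> send_rows --pt "0.0383 0.1203 0 0 -1" --pt "0.0383 0.1203 0 0 -1" --pt "0.0383 0.1203 0 0 -1" --pt "0.0383 0.1203 0 0 -1" --pt "0.0383 0.1203 0 0 -1"

```text
time: 12.58
position: [0.5899, 0.0526, 0.2258]
tool_rot: [179.9, -0.0, 85.3]
force: [1.2, -0.4, -2.3]
width: 0.0158
grasp_force: 25.0
```

>>> send_rows --pt "0 0 0 0 -1" --pt "0 0 0 0 -1" --pt "0 0 0 0 -1" --pt "0 0 0 0 -1" --pt "0 0 0 0 -1"

```text
time: 13.0
position: [0.5895, 0.0495, 0.2249]
tool_rot: [180.0, 0.0, 85.2]
force: [-0.1, -0.4, -2.5]
width: 0.0157
grasp_force: 25.0
```

>>> send_rows --pt "0.002 0.004 -0.1 0 -1" --pt "0 0 -0.1 0 -1" --pt "0 0 -0.1 0 -1" --pt "0 0 0 0 -1" --pt "0 0 -0.015 0 -1"

```text
time: 13.42
position: [0.5902, 0.0511, 0.1304]
tool_rot: [-179.9, 0.0, 85.2]
force: [0.2, -0.1, -1.4]
width: 0.0159
grasp_force: 25.0
```

>>> send_rows --pt "0 0 -0.015 0 -1" --pt "0 0 -0.015 0 -1" --pt "0 0 -0.015 0 -1" --pt "0 0 -0.015 0 -1" --pt "0 0 0 0 -1"

```text
time: 13.83
position: [0.5901, 0.0518, 0.1116]
tool_rot: [-180.0, 0.0, 85.3]
force: [-0.7, 0.8, -2.8]
width: 0.0157
grasp_force: 25.0
```

Clean entry; continue to the floor.

>>> send_rows --pt "0 0 -0.02 0 -1" --pt "0 0 -0.02 0 -1" --pt "0 0 -0.02 0 -1" --pt "0 0 -0.02 0 -1" --pt "0 0 -0.01 0 -1"

```text
time: 14.25
position: [0.5898, 0.0518, 0.0839]
tool_rot: [-179.9, 0.0, 85.3]
force: [0.8, -0.3, -2.1]
width: 0.0158
grasp_force: 25.0
```

>>> send_rows --pt "0 0 -0.006 0 -1" --pt "0 0 0 0 -1" --pt "0 0 -0.004 0 -1" --pt "0 0 0 0 -1" --pt "0 0 0 0 -1"

```text
time: 14.67
position: [0.5907, 0.0517, 0.0829]
tool_rot: [179.9, -0.0, 85.3]
force: [-1.4, -1.3, 6.1]
width: 0.0157
grasp_force: 25.0
```

>>> send_rows --pt "0 0 0 0 -0.5" --pt "0 0 0 0 -0.5" --pt "0 0 0 0 -0.5" --pt "0 0 0.05 0 -0.5" --pt "0 0 0.1 0 -0.5"

```text
time: 15.08
position: [0.5884, 0.0518, 0.1245]
tool_rot: [-179.7, 0.0, 85.3]
force: [-0.2, -0.0, -0.3]
width: 0.0231
grasp_force: 0.0
```

>>> send_rows --pt "0 0 0.12 0 -0.4" --pt "0 0 0.11 0 -0.4" --pt "0 0 0.1 0 -0.4" --pt "-0.0239 -0.1232 0 0.0133 -0.4" --pt "-0.0239 -0.1232 0 0 -0.4"

```text
time: 15.5
position: [0.5766, -0.0219, 0.228]
tool_rot: [179.8, 0.0, 88.0]
force: [0.1, -0.6, 0.2]
width: 0.0278
grasp_force: 0.0
```

>>> send_rows --pt "-0.0239 -0.1232 0 0 -0.4" --pt "-0.0239 -0.1232 0 0 -0.4" --pt "-0.0239 -0.1232 0 0 -0.4" --pt "-0.0239 -0.1232 0 0 -0.4" --pt "-0.0239 -0.1232 0 0 -0.4"

```text
time: 15.92
position: [0.5395, -0.2086, 0.2261]
tool_rot: [180.0, 0.0, 87.7]
force: [0.9, -0.3, 0.5]
width: 0.0279
grasp_force: 0.0
```

>>> send_rows --pt "-0.0239 -0.1232 0 0 -0.4" --pt "-0.0239 -0.1232 0 0 -0.4" --pt "-0.0239 -0.1232 0 0 -0.4" --pt "0 0 0 0 -0.4" --pt "0 0 0 0 -0.4"

```text
time: 16.33
position: [0.5179, -0.3193, 0.2256]
tool_rot: [-180.0, -0.0, 87.5]
force: [0.2, 0.6, 0.6]
width: 0.0281
grasp_force: 0.0
```

Run:
```python
from h import *
w=optics.snapshot('wrist'); cv2.imwrite('pics/w4r.png',w)
print(sensors.get_obs()['position'],sensors.get_obs()['tool_rot'])
# handle columns: reddish-brown pixels along row 200..230
h=cv2.cvtColor(w,cv2.COLOR_BGR2HSV); m=((h[...,0]<14)&(h[...,1]>110)).astype(np.uint8)
n,_,st,ce=cv2.connectedComponentsWithStats(m)
for i in range(1,n):
    if st[i,4]>300: print(st[i],ce[i].round())
r=np.where(m[220])[0]; print(np.split(r,np.where(np.diff(r)>3)[0]+1).__len__(),[ (q[0],q[-1]) for q in np.split(r,np.where(np.diff(r)>3)[0]+1)])
```

```text
[ 0.51834698 -0.31795123  0.22574975] [-1.79983204e+02 -2.80193592e-02  8.76019891e+01]
[ 374  157   21  113 1845] [384. 214.]
[ 318  166   16  104 1607] [325. 217.]
[ 424  169   25  127 1805] [437. 232.]
3 [(np.int64(318), np.int64(333)), (np.int64(376), np.int64(392)), (np.int64(431), np.int64(445))]
```

>>> send_rows --pt "0.002 0 -0.12 0 -0.4" --pt "0 0 -0.12 0 -0.4" --pt "0 0 -0.12 0 -0.4" --pt "0 0 -0.122 0 -0.4" --pt "0 0 0 0 -0.4"

```text
time: 16.8
position: [0.5166, -0.3142, 0.0752]
tool_rot: [-179.5, -0.3, 87.8]
force: [-0.5, 0.4, -1.5]
width: 0.0281
grasp_force: 0.0
```

>>> send_rows --pt "0 0 0 0 -1" --pt "0 0 0 0 -1" --pt "0 0 0 0 -1" --pt "0 0 0 0 -1" --pt "0 0 0 0 -1"

```text
time: 17.22
position: [0.5204, -0.3183, 0.084]
tool_rot: [179.8, 0.1, 87.7]
force: [0.4, 1.8, 7.9]
width: 0.0156
grasp_force: 25.0
```

>>> send_rows --pt "0 0 0.05 0 -1" --pt "0 0 0.07 0 -1" --pt "0 0 0.12 0 -1" --pt "0 0 0.12 0 -1" --pt "0 0 0.12 0 -1"

```text
time: 17.63
position: [0.519, -0.3176, 0.2283]
tool_rot: [179.9, 0.0, 87.7]
force: [0.6, 0.5, -1.5]
width: 0.0158
grasp_force: 25.0
```

>>> send_rows --pt "0.0082 0.1242 0 -0.0066 -1" --pt "0.0082 0.1242 0 -0.0061 -1" --pt "0.0082 0.1242 0 0 -1" --pt "0.0082 0.1242 0 0 -1" --pt "0.0082 0.1242 0 0 -1"

```text
time: 18.05
position: [0.5314, -0.1299, 0.2268]
tool_rot: [179.9, 0.0, 85.4]
force: [0.4, 0.3, -1.6]
width: 0.0157
grasp_force: 25.0
```

>>> send_rows --pt "0.0082 0.1242 0 0 -1" --pt "0.0082 0.1242 0 0 -1" --pt "0.0082 0.1242 0 0 -1" --pt "0.0082 0.1242 0 0 -1" --pt "0.0082 0.1242 0 0 -1"

```text
time: 18.47
position: [0.5437, 0.0567, 0.2269]
tool_rot: [179.9, -0.0, 85.4]
force: [0.8, 0.7, -1.5]
width: 0.0159
grasp_force: 25.0
```

>>> send_rows --pt "0 0 0 0 -1" --pt "0 0 0 0 -1" --pt "0 0 0 0 -1" --pt "0 0 0 0 -1" --pt "0 0 0 0 -1"

```text
time: 18.88
position: [0.5438, 0.0537, 0.2257]
tool_rot: [180.0, 0.0, 85.3]
force: [0.2, 0.5, -1.3]
width: 0.0159
grasp_force: 25.0
```

>>> send_rows --pt "0.002 0.003 -0.1 0 -1" --pt "0 0 -0.1 0 -1" --pt "0 0 -0.1 0 -1" --pt "0 0 0 0 -1" --pt "0 0 -0.015 0 -1"

```text
time: 19.3
position: [0.5444, 0.055, 0.1312]
tool_rot: [-179.9, 0.0, 85.3]
force: [0.6, -0.5, -0.6]
width: 0.0161
grasp_force: 25.0
```

>>> send_rows --pt "0 0 -0.015 0 -1" --pt "0 0 -0.015 0 -1" --pt "0 0 -0.015 0 -1" --pt "0 0 -0.015 0 -1" --pt "0 0 0 0 -1"

```text
time: 19.72
position: [0.5442, 0.0557, 0.1125]
tool_rot: [-180.0, 0.0, 85.4]
force: [-0.2, -0.1, -2.1]
width: 0.0158
grasp_force: 25.0
```

>>> send_rows --pt "0 0 -0.02 0 -1" --pt "0 0 -0.02 0 -1" --pt "0 0 -0.02 0 -1" --pt "0 0 -0.02 0 -1" --pt "0 0 -0.01 0 -1"

```text
time: 20.13
position: [0.544, 0.0557, 0.0848]
tool_rot: [-179.9, 0.0, 85.4]
force: [-0.4, -0.3, -1.0]
width: 0.0154
grasp_force: 25.0
```

>>> send_rows --pt "0 0 -0.006 0 -1" --pt "0 0 0 0 -1" --pt "0 0 -0.004 0 -1" --pt "0 0 0 0 -1" --pt "0 0 0 0 -1"

```text
time: 20.55
position: [0.5448, 0.0558, 0.084]
tool_rot: [179.9, -0.0, 85.4]
force: [-4.1, 1.2, 11.2]
width: 0.0157
grasp_force: 25.0
```

>>> send_rows --pt "0 0 0 0 -0.5" --pt "0 0 0 0 -0.5" --pt "0 0 0 0 -0.5" --pt "0 0 0.05 0 -0.5" --pt "0 0 0.1 0 -0.5"

```text
time: 20.97
position: [0.5425, 0.0556, 0.1256]
tool_rot: [-179.7, 0.0, 85.4]
force: [0.0, 0.2, -0.2]
width: 0.0234
grasp_force: 0.0
```

>>> send_rows --pt "0 0 0.12 0 -0.4" --pt "0 0 0.11 0 -0.4" --pt "0 0 0.1 0 -0.4" --pt "0.0069 -0.1227 0 0.0127 -0.4" --pt "0.0069 -0.1227 0 0 -0.4"

```text
time: 21.38
position: [0.5493, -0.0178, 0.2289]
tool_rot: [179.8, 0.0, 88.0]
force: [0.4, -0.5, 0.3]
width: 0.0278
grasp_force: 0.0
```

>>> send_rows --pt "0.0069 -0.1227 0 0 -0.4" --pt "0.0069 -0.1227 0 0 -0.4" --pt "0.0069 -0.1227 0 0 -0.4" --pt "0.0069 -0.1227 0 0 -0.4" --pt "0.0069 -0.1227 0 0 -0.4"

```text
time: 21.8
position: [0.5586, -0.2038, 0.2268]
tool_rot: [-180.0, -0.0, 87.7]
force: [0.2, 0.1, -0.8]
width: 0.0278
grasp_force: 0.0
```

>>> send_rows --pt "0.0069 -0.1227 0 0 -0.4" --pt "0.0069 -0.1227 0 0 -0.4" --pt "0.0069 -0.1227 0 0 -0.4" --pt "0 0 0 0 -0.4" --pt "0 0 0 0 -0.4"

```text
time: 22.22
position: [0.5646, -0.3139, 0.2261]
tool_rot: [-180.0, -0.0, 87.5]
force: [1.0, 0.6, 0.4]
width: 0.0281
grasp_force: 0.0
```

Run:
```python
from h import *
w=optics.snapshot('wrist'); cv2.imwrite('pics/w5r.png',w)
print(sensors.get_obs()['position'],sensors.get_obs()['tool_rot'])
h=cv2.cvtColor(w,cv2.COLOR_BGR2HSV); m=((h[...,0]<14)&(h[...,1]>110)).astype(np.uint8)
n,_,st,ce=cv2.connectedComponentsWithStats(m)
for i in range(1,n):
    if st[i,4]>300: print(st[i],ce[i].round())
```

```text
[ 0.56478979 -0.31253948  0.22633582] [-1.79957731e+02 -3.74593869e-02  8.76109063e+01]
[ 318  166   17  103 1646] [326. 217.]
[ 373  177   19   92 1400] [382. 223.]
```

>>> send_rows --pt "0.002 0 -0.12 0 -0.4" --pt "0 0 -0.12 0 -0.4" --pt "0 0 -0.12 0 -0.4" --pt "0 0 -0.122 0 -0.4" --pt "0 0 0 0 -0.4"

```text
time: 22.68
position: [0.5627, -0.3089, 0.0758]
tool_rot: [-179.5, -0.3, 87.8]
force: [-0.6, 0.6, -1.3]
width: 0.0277
grasp_force: 0.0
```

>>> send_rows --pt "0 0 0 0 -1" --pt "0 0 0 0 -1" --pt "0 0 0 0 -1" --pt "0 0 0 0 -1" --pt "0 0 0 0 -1"

```text
time: 23.1
position: [0.567, -0.3128, 0.0852]
tool_rot: [179.8, 0.1, 87.7]
force: [0.3, 3.0, 8.7]
width: 0.0158
grasp_force: 25.0
```

>>> send_rows --pt "0 0 0.05 0 -1" --pt "0 0 0.07 0 -1" --pt "0 0 0.12 0 -1" --pt "0 0 0.12 0 -1" --pt "0 0 0.12 0 -1"

```text
time: 23.52
position: [0.5654, -0.3122, 0.2291]
tool_rot: [180.0, 0.0, 87.7]
force: [0.8, -0.7, -2.4]
width: 0.0157
grasp_force: 25.0
```

>>> send_rows --pt "-0.0223 0.1236 0 -0.0066 -1" --pt "-0.0223 0.1236 0 -0.0061 -1" --pt "-0.0223 0.1236 0 0 -1" --pt "-0.0223 0.1236 0 0 -1" --pt "-0.0223 0.1236 0 0 -1"

```text
time: 23.93
position: [0.5316, -0.1255, 0.2275]
tool_rot: [179.9, 0.0, 85.4]
force: [1.2, 0.4, -1.7]
width: 0.0156
grasp_force: 25.0
```

>>> send_rows --pt "-0.0223 0.1236 0 0 -1" --pt "-0.0223 0.1236 0 0 -1" --pt "-0.0223 0.1236 0 0 -1" --pt "-0.0223 0.1236 0 0 -1" --pt "-0.0223 0.1236 0 0 -1"

```text
time: 24.35
position: [0.4982, 0.0601, 0.2276]
tool_rot: [179.9, -0.0, 85.4]
force: [1.8, 0.1, -2.0]
width: 0.0165
grasp_force: 25.0
```

>>> send_rows --pt "0 0 0 0 -1" --pt "0 0 0 0 -1" --pt "0 0 0 0 -1" --pt "0 0 0 0 -1" --pt "0 0 0 0 -1"

```text
time: 24.77
position: [0.499, 0.0573, 0.2265]
tool_rot: [180.0, 0.0, 85.3]
force: [0.3, -0.3, -2.1]
width: 0.0157
grasp_force: 25.0
```

>>> send_rows --pt "-0.001 0.003 -0.1 0 -1" --pt "0 0 -0.1 0 -1" --pt "0 0 -0.1 0 -1" --pt "0 0 0 0 -1" --pt "0 0 -0.015 0 -1"

```text
time: 25.18
position: [0.4986, 0.0586, 0.132]
tool_rot: [-179.9, 0.0, 85.3]
force: [0.5, -0.9, -1.4]
width: 0.0157
grasp_force: 25.0
```

>>> send_rows --pt "0 0 -0.015 0 -1" --pt "0 0 -0.015 0 -1" --pt "0 0 -0.015 0 -1" --pt "0 0 -0.015 0 -1" --pt "0 0 0 0 -1"

```text
time: 25.6
position: [0.4983, 0.0593, 0.1135]
tool_rot: [-180.0, 0.0, 85.4]
force: [-0.1, -0.1, -3.7]
width: 0.0159
grasp_force: 25.0
```

>>> send_rows --pt "0 0 -0.02 0 -1" --pt "0 0 -0.02 0 -1" --pt "0 0 -0.02 0 -1" --pt "0 0 -0.02 0 -1" --pt "0 0 -0.01 0 -1"

```text
time: 26.02
position: [0.4981, 0.0593, 0.0858]
tool_rot: [-179.9, 0.0, 85.4]
force: [-0.2, -0.9, -2.8]
width: 0.0159
grasp_force: 25.0
```

>>> send_rows --pt "0 0 -0.006 0 -1" --pt "0 0 0 0 -1" --pt "0 0 -0.004 0 -1" --pt "0 0 0 0 -1" --pt "0 0 0 0 -1"

```text
time: 26.43
position: [0.4991, 0.0593, 0.0851]
tool_rot: [179.9, 0.0, 85.4]
force: [-4.3, -1.2, 15.3]
width: 0.016
grasp_force: 25.0
```

>>> send_rows --pt "0 0 0 0 -0.5" --pt "0 0 0 0 -0.5" --pt "0 0 0 0 -0.5" --pt "0 0 0.05 0 -0.5" --pt "0 0 0.1 0 -0.5"

```text
time: 26.85
position: [0.4967, 0.0592, 0.1268]
tool_rot: [-179.7, 0.0, 85.4]
force: [-0.3, -0.1, -0.9]
width: 0.023
grasp_force: 0.0
```

>>> send_rows --pt "0 0 0.12 0 -0.4" --pt "0 0 0.11 0 -0.4" --pt "0 0 0.1 0 -0.4" --pt "0.0365 -0.1274 0 0.0127 -0.4" --pt "0.0365 -0.1274 0 0 -0.4"

```text
time: 27.27
position: [0.5213, -0.017, 0.2299]
tool_rot: [179.8, 0.0, 88.0]
force: [-0.2, 0.1, -0.3]
width: 0.0278
grasp_force: 0.0
```

>>> send_rows --pt "0.0365 -0.1274 0 0 -0.4" --pt "0.0365 -0.1274 0 0 -0.4" --pt "0.0365 -0.1274 0 0 -0.4" --pt "0.0365 -0.1274 0 0 -0.4" --pt "0.0365 -0.1274 0 0 -0.4"

```text
time: 27.68
position: [0.5753, -0.2103, 0.2276]
tool_rot: [-180.0, -0.0, 87.7]
force: [0.1, 0.4, 0.4]
width: 0.0277
grasp_force: 0.0
```

>>> send_rows --pt "0.0365 -0.1274 0 0 -0.4" --pt "0.0365 -0.1274 0 0 -0.4" --pt "0.0365 -0.1274 0 0 -0.4" --pt "0 0 0 0 -0.4" --pt "0 0 0 0 -0.4"

```text
time: 28.1
position: [0.6077, -0.3244, 0.2266]
tool_rot: [-179.9, -0.0, 87.5]
force: [0.8, 0.5, -0.4]
width: 0.0278
grasp_force: 0.0
```

Run:
```python
from h import *
w=optics.snapshot('wrist'); cv2.imwrite('pics/w6r.png',w)
print(sensors.get_obs()['position'],sensors.get_obs()['tool_rot'])
h=cv2.cvtColor(w,cv2.COLOR_BGR2HSV); m=((h[...,0]<14)&(h[...,1]>110)).astype(np.uint8)
n,_,st,ce=cv2.connectedComponentsWithStats(m)
for i in range(1,n):
    if st[i,4]>300: print(st[i],ce[i].round())
```

```text
[ 0.60770107 -0.32296602  0.22697707] [-1.79942021e+02 -4.69894151e-02  8.76221972e+01]
[ 599    0   23  140 1507] [612.  63.]
[ 320  165   17  105 1492] [328. 219.]
```

>>> send_rows --pt "0.004 0 -0.12 0 -0.4" --pt "0 0 -0.12 0 -0.4" --pt "0 0 -0.125 0 -0.4" --pt "0 0 -0.125 0 -0.4" --pt "0 0 0 0 -0.4"

```text
time: 28.57
position: [0.6058, -0.3192, 0.0738]
tool_rot: [-179.4, -0.3, 87.8]
force: [-1.2, 0.9, -1.4]
width: 0.0278
grasp_force: 0.0
```

>>> send_rows --pt "0 0 0 0 -1" --pt "0 0 0 0 -1" --pt "0 0 0 0 -1" --pt "0 0 0 0 -1" --pt "0 0 0 0 -1"

```text
time: 28.98
position: [0.6106, -0.3232, 0.0841]
tool_rot: [179.8, 0.1, 87.7]
force: [-0.2, 3.0, 7.0]
width: 0.0158
grasp_force: 25.0
```

>>> send_rows --pt "0 0 0.05 0 -1" --pt "0 0 0.08 0 -1" --pt "0 0 0.12 0 -1" --pt "0 0 0.12 0 -1" --pt "0 0 0.12 0 -1"

```text
time: 29.4
position: [0.6091, -0.3228, 0.231]
tool_rot: [179.9, 0.0, 87.7]
force: [-0.4, -0.4, -2.0]
width: 0.016
grasp_force: 25.0
```

>>> send_rows --pt "-0.0474 0.1167 0 -0.0066 -1" --pt "-0.0474 0.1167 0 -0.0061 -1" --pt "-0.0474 0.1167 0 0 -1" --pt "-0.0474 0.1167 0 0 -1" --pt "-0.0474 0.1167 0 0 -1"

```text
time: 29.82
position: [0.5372, -0.1464, 0.2293]
tool_rot: [179.9, 0.0, 85.4]
force: [0.8, -0.0, -1.0]
width: 0.0156
grasp_force: 25.0
```

>>> send_rows --pt "-0.0474 0.1167 0 0 -1" --pt "-0.0474 0.1167 0 0 -1" --pt "-0.0474 0.1167 0 0 -1" --pt "-0.0474 0.1167 0 0 -1" --pt "-0.0474 0.1167 0 0 -1"

```text
time: 30.23
position: [0.4662, 0.0286, 0.2293]
tool_rot: [179.9, -0.0, 85.4]
force: [0.4, 1.1, -0.3]
width: 0.0158
grasp_force: 25.0
```

>>> send_rows --pt "-0.0474 0.1167 0 0 -1" --pt "0 0 0 0 -1" --pt "0 0 0 0 -1" --pt "0 0 0 0 -1" --pt "0 0 0 0 -1"

```text
time: 30.65
position: [0.4533, 0.0614, 0.2284]
tool_rot: [179.9, 0.0, 85.3]
force: [-0.0, 0.4, -1.4]
width: 0.0157
grasp_force: 25.0
```

>>> send_rows --pt "-0.002 0.003 -0.104 0 -1" --pt "0 0 -0.104 0 -1" --pt "0 0 -0.104 0 -1" --pt "0 0 0 0 -1" --pt "0 0 -0.015 0 -1"

```text
time: 31.07
position: [0.4524, 0.0623, 0.1299]
tool_rot: [-179.9, 0.0, 85.3]
force: [-0.4, -0.8, -0.6]
width: 0.0158
grasp_force: 25.0
```

>>> send_rows --pt "0 0 -0.015 0 -1" --pt "0 0 -0.015 0 -1" --pt "0 0 -0.015 0 -1" --pt "0 0 -0.015 0 -1" --pt "0 0 0 0 -1"

```text
time: 31.48
position: [0.452, 0.0631, 0.1114]
tool_rot: [-180.0, 0.0, 85.4]
force: [-0.0, -0.5, -1.7]
width: 0.0159
grasp_force: 25.0
```

>>> send_rows --pt "0 0 -0.02 0 -1" --pt "0 0 -0.02 0 -1" --pt "0 0 -0.02 0 -1" --pt "0 0 -0.02 0 -1" --pt "0 0 -0.008 0 -1"

```text
time: 31.9
position: [0.4517, 0.0631, 0.0843]
tool_rot: [-179.9, 0.0, 85.4]
force: [-0.2, 0.4, -1.8]
width: 0.0159
grasp_force: 25.0
```

>>> send_rows --pt "0 0 -0.004 0 -1" --pt "0 0 0 0 -1" --pt "0 0 -0.004 0 -1" --pt "0 0 0 0 -1" --pt "0 0 0 0 -1"

```text
time: 32.32
position: [0.4527, 0.0632, 0.0839]
tool_rot: [179.9, -0.0, 85.4]
force: [-3.0, 0.4, 13.8]
width: 0.0158
grasp_force: 25.0
```

>>> send_rows --pt "0 0 0 0 -0.52" --pt "0 0 0 0 -0.52" --pt "0 0 0 0 -0.52" --pt "0 0 0.05 0 -0.52" --pt "0 0 0.1 0 -0.52"

```text
time: 32.73
position: [0.4504, 0.063, 0.1261]
tool_rot: [-179.7, 0.0, 85.4]
force: [-0.2, -0.2, 0.0]
width: 0.0221
grasp_force: 0.0
```

>>> send_rows --pt "0 0 0.12 0 -0.5" --pt "0 0 0.12 0 -0.5" --pt "0 0 0.11 0 -0.4" --pt "0 0 0.1 0 -0.2" --pt "0.0317 0.1247 0 0 -0.2"

```text
time: 33.15
position: [0.4634, 0.0978, 0.2686]
tool_rot: [179.5, -0.0, 85.2]
force: [1.3, -0.3, 0.5]
width: 0.0352
grasp_force: 0.0
```

>>> send_rows --pt "0.0317 0.1247 0 0 0" --pt "0.0317 0.1247 0 0 0" --pt "0.0317 0.1247 0 0 0" --pt "0.0317 0.1247 0 0 0" --pt "0 0 0 0 0"

```text
time: 33.57
position: [0.5002, 0.2551, 0.2623]
tool_rot: [-180.0, -0.1, 85.6]
force: [0.5, -0.2, 0.5]
width: 0.0466
grasp_force: 0.0
```

>>> send_rows --pt "0 0 0 0 0" --pt "0 0 0 0 0" --pt "0 0 0 0 0" --pt "0 0 0 0 0" --pt "0 0 0 0 0"

```text
time: 33.98
position: [0.4998, 0.2493, 0.2632]
tool_rot: [180.0, -0.0, 85.3]
force: [0.5, -0.4, 0.5]
width: 0.0463
grasp_force: 0.0
```

Run:
```python
from h import *
w=optics.snapshot('wrist'); s=optics.snapshot('side'); t=optics.snapshot('top')
np.savez('w7.npz',**{k:v for k,v in optics.get_calibration('wrist').items() if k in('R','t','fovy','cx','cy')})
for n,i in zip('wst',(w,s,t)): cv2.imwrite(f'pics/{n}7.png',i)
b=cv2.resize(s[180:460,230:450],(370,471)); a=cv2.resize(w[:,110:540],(422,471)) 
cv2.imwrite('pics/m7.png',np.hstack([a,b]))
print(sensors.get_obs()['position'],sensors.get_obs()['tool_rot'])
```

```text
[0.49975937 0.24973881 0.26310285] [ 1.79989783e+02 -4.69466669e-03  8.53460617e+01]
```

View pics/m7.png

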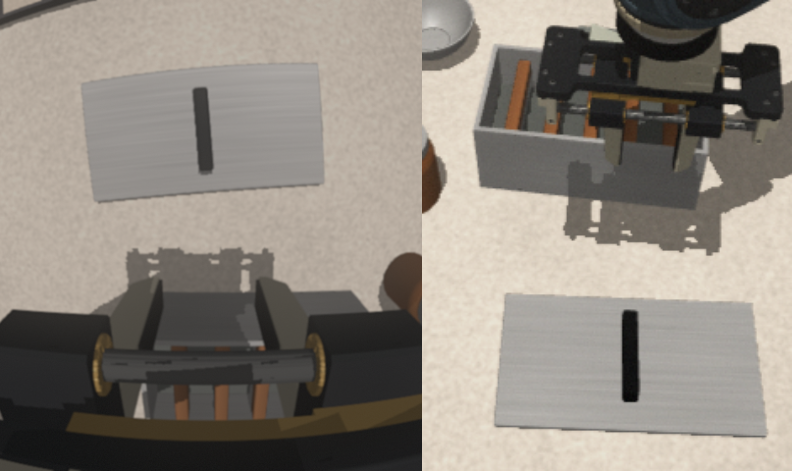

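```bash
cat > lid.py <<'E'
from h import *
from scipy.optimize import least_squares
cs=optics.get_calibration('side'); c=dict(np.load('w7.npz'))
W=np.array([(318,63),(324,184),(96,201),(82,83)])/[.9814,.98125]+[110,0]
S=(np.array([(496,426),(505,294),(752,304),(766,436)])-[422,0])/1.682+[230,180]
sg=np.array([[1,1],[1,-1],[-1,-1],[-1,1]])
def rect(p,a,b):
    k,s=np.cos(p[2]),np.sin(p[2]); q=sg*[a,b]; return np.c_[p[0]+k*q[:,0]-s*q[:,1],p[1]+s*q[:,0]+k*q[:,1]]
for P in(wback(c,W,np.full(4,.014)),back(cs,S,np.full(4,.014))):
    r=least_squares(lambda p:(rect(p,.138,.072)-P[:,:2]).ravel(),[.5,.32,0]); print(r.x.round(4),np.degrees(r.x[2]).round(2),(r.fun*1000).round(1))
print(wback(c,np.array([(200,88),(206,172)])/[.9814,.98125]+[110,0],np.full(2,.042)))
t=cv2.imread('pics/t7.png'); t0=cv2.imread('pics/top0.png')
d=cv2.absdiff(t,t0).max(2); print('lid region change',d[225:338,150:213].mean())
E
python3 lid.py
```

```text
[ 0.5024  0.3324 -0.0024] -0.14 [ 1.4  0.3  2.  -0.2 -2.4 -1.1 -1.   0.9]
[0.5002 0.3342 0.    ] 0.0 [ 2.5  0.2 -0.1  0.  -0.3 -1.1 -2.   0.9]
[[0.5017444  0.37606078 0.042     ]
 [0.50059328 0.28628064 0.042     ]]
lid region change 90.2873999157185
```

>>> send_rows --pt "0.002 0.0542 -0.08 0.0086 0" --pt "0 0.0542 -0.1 0.0086 0" --pt "0 0.0542 -0.12 0.0086 0" --pt "0 0.0542 -0.12 0 0" --pt "0 0.0542 -0.12 0 0"

```text
time: 34.55
position: [0.5003, 0.332, 0.0996]
tool_rot: [180.0, -0.0, 90.0]
force: [1.0, -0.4, 0.0]
width: 0.0466
grasp_force: 0.0
```

>>> send_rows --pt "0 0 -0.1 0 0" --pt "0 0 -0.04 0 0" --pt "0 0 -0.02 0 0" --pt "0 0 0 0 0" --pt "0 0 0 0 0"

```text
time: 34.97
position: [0.5013, 0.3315, 0.0546]
tool_rot: [179.9, -0.1, 90.0]
force: [-0.2, 0.4, 0.3]
width: 0.0464
grasp_force: 0.0
```

Run:
```python
from h import *
w=optics.snapshot('wrist'); cv2.imwrite('pics/w8.png',w)
cv2.imwrite('pics/w8b.png',w)
np.savez('w8.npz',**{k:v for k,v in optics.get_calibration('wrist').items() if k in('R','t','fovy','cx','cy')})
o=sensors.get_obs(); print(o['position'],o['tool_rot'],o['force'])
```

```text
[0.501432   0.33162397 0.05490148] [ 1.79858299e+02 -7.93459579e-02  8.99930351e+01] [-1.00369851  0.04095006  0.06547344]
```

View pics/w8.png

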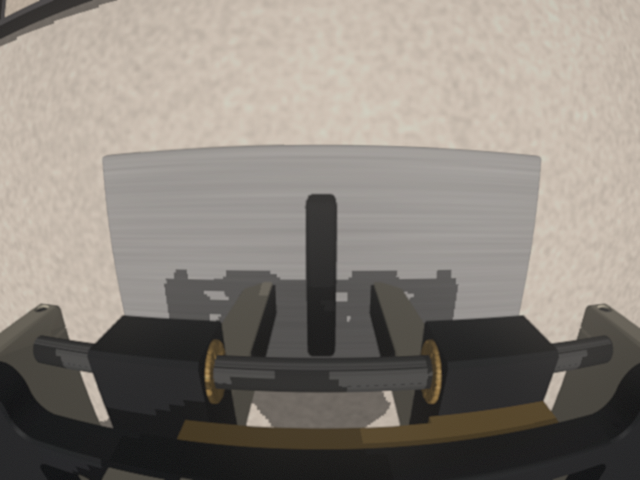

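Run:
```python
from h import *
c=dict(np.load('w8.npz'))
print(wback(c,[(321,195),(321,355)],np.full(2,.042)), wback(c,[(321,147),(106,158),(540,158)],np.full(3,.014)))
```

```text
[[0.50122644 0.38035489 0.042     ]
 [0.50103811 0.28956296 0.042     ]] [[0.5012117  0.40291946 0.014     ]
 [0.36756531 0.40289781 0.014     ]
 [0.63772278 0.40276602 0.014     ]]
```

>>> send_rows --pt "0 0 -0.04 0 0" --pt "0 0 -0.04 0 0" --pt "0 0 -0.03 0 0" --pt "0 0 -0.012 0 0" --pt "0 0 0 0 0" --force 45

```text
time: 35.43
position: [0.4998, 0.3312, 0.0152]
tool_rot: [-179.9, 0.0, 90.0]
force: [0.2, 0.1, -0.1]
width: 0.0465
grasp_force: 0.0
```

>>> send_rows --pt "0 0 0 0 0" --pt "0 0 0 0 -1" --pt "0 0 0 0 -1" --pt "0 0 0 0 -1" --pt "0 0 0 0 -1"

```text
time: 35.85
position: [0.5004, 0.3316, 0.0166]
tool_rot: [180.0, -0.0, 90.0]
force: [-0.1, -0.7, -0.9]
width: 0.0247
grasp_force: 0.0
```

>>> send_rows --pt "0 0 0 0 -1" --pt "0 0 0 0 -1" --pt "0 0 0 0 -1" --pt "0 0 0.02 0 -1" --pt "0 0 0.03 0 -1"

```text
time: 36.27
position: [0.4993, 0.3309, 0.0306]
tool_rot: [-179.8, 0.1, 90.0]
force: [-0.0, -0.0, -5.8]
width: 0.0159
grasp_force: 45.0
```

>>> send_rows --pt "0 0 0.05 0 -1" --pt "0 0 0.08 0 -1" --pt "0 0 0.1 0 -1" --pt "0 0 0.1 0 -1" --pt "0 0 0.1 0 -1"

```text
time: 36.68
position: [0.4997, 0.3312, 0.162]
tool_rot: [-180.0, 0.0, 90.0]
force: [1.1, -0.2, -4.9]
width: 0.0154
grasp_force: 45.0
```

>>> send_rows --pt "0 0 0.06 0 -1" --pt "0 0 0.03 0 -1" --pt "0 0 0 0 -1" --pt "0 0 0 0 -1" --pt "0 0 0 0 -1"

```text
time: 37.1
position: [0.4995, 0.331, 0.1856]
tool_rot: [-179.9, 0.1, 90.0]
force: [-0.8, -0.9, -6.2]
width: 0.0158
grasp_force: 45.0
```

>>> send_rows --pt "0.0147 -0.05 0 -0.004 -1" --pt "0.0147 -0.09 0 -0.0055 -1" --pt "0.0147 -0.11 0 -0.0055 -1" --pt "0.0147 -0.115 0 -0.0055 -1" --pt "0.0147 -0.115 0 -0.0056 -1"

```text
time: 37.52
position: [0.5216, 0.186, 0.1857]
tool_rot: [-179.9, 0.1, 85.3]
force: [0.3, 0.7, -5.7]
width: 0.0156
grasp_force: 45.0
```

>>> send_rows --pt "0.0147 -0.115 0 0 -1" --pt "0.0147 -0.11 0 0 -1" --pt "0.0147 -0.1 0 0 -1" --pt "0.0147 -0.08 0 0 -1" --pt "0.0147 -0.0407 0 0 -1"

```text
time: 37.93
position: [0.5439, 0.0512, 0.1859]
tool_rot: [-179.9, 0.0, 85.2]
force: [1.4, 0.2, -5.6]
width: 0.0155
grasp_force: 45.0
```

>>> send_rows --pt "0 0 -0.02 0 -1" --pt "0 0 -0.02 0 -1" --pt "0 0 0 0 -1" --pt "0 0 0 0 -1" --pt "0 0 0 0 -1"

```text
time: 38.35
position: [0.5442, 0.0547, 0.1752]
tool_rot: [-180.0, -0.0, 85.4]
force: [-0.4, -0.3, -6.7]
width: 0.0158
grasp_force: 45.0
```

Run:
```python
from h import *
o=sensors.get_obs(); print(o['position'],o['tool_rot'],o['force'],o['wrist_torque'])
w=optics.snapshot('wrist'); s=optics.snapshot('side')
np.savez('w9.npz',**{k:v for k,v in optics.get_calibration('wrist').items() if k in('R','t','fovy','cx','cy')})
a=cv2.resize(w[100:400,60:580],(520,300)); b=cv2.resize(s[150:330,230:430],(520,468)) 
cv2.imwrite('pics/w9.png',w); cv2.imwrite('pics/s9.png',s)
crop(s,230,150,220,165,3.6,'s9c')
```

```text
[0.54421925 0.05470833 0.17515863] [-1.79973044e+02 -4.47186196e-03  8.54033248e+01] [-0.41274305 -0.33600381 -6.69393267] [-0.06487158  0.0890931  -0.06981388]
```

View pics/s9c.png

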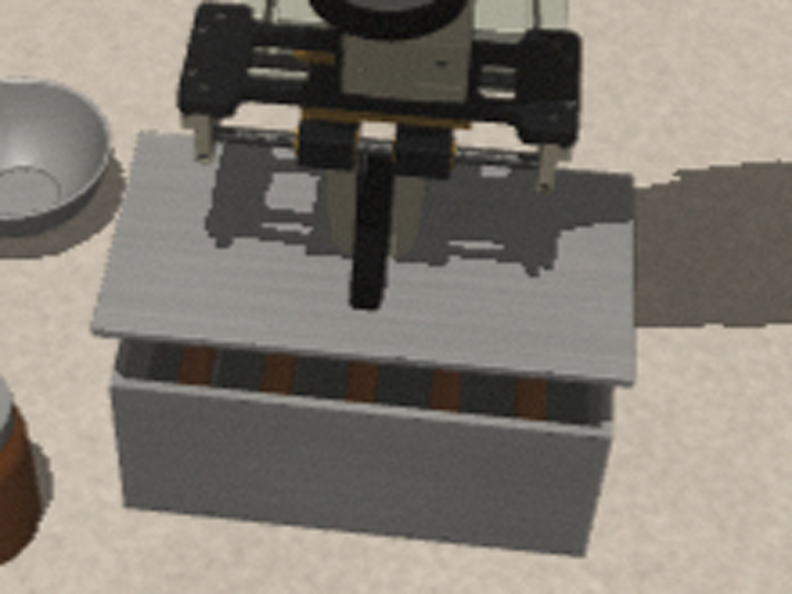

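Run:
```python
from h import *
cs=optics.get_calibration('side')
src=lambda p:(np.array(p)+.5)/3.6-.5+np.array([230,150])
th=np.radians(-4.65); R=np.array([[np.cos(th),-np.sin(th)],[np.sin(th),np.cos(th)]])
st=lambda P:((P[:,:2]-[.544,.0546])@R*1000).round(1)
print('lid',st(back(cs,src([(97,331),(635,380),(634,176),(145,130)]),np.full(4,.1726))))
print('rim',st(back(cs,src([(113,382),(612,430)]),np.full(2,.118))))
```

```text
lid [[ 134.9   74.2]
 [-137.4   72.4]
 [-137.3  -69.7]
 [ 135.9  -72.1]]
rim [[ 132.5   64.8]
 [-133.4   64.1]]
```

>>> send_rows --pt "0.001 -0.005 -0.03 0 -1" --pt "0 0 -0.03 0 -1" --pt "0 0 -0.03 0 -1" --pt "0 0 0 0 -1" --pt "0 0 0 0 -1"

```text
time: 38.87
position: [0.5443, 0.0522, 0.1475]
tool_rot: [-179.9, 0.0, 85.3]
force: [0.2, 0.4, -6.0]
width: 0.0154
grasp_force: 45.0
```

>>> send_rows --pt "0 0 -0.01 0 -1" --pt "0 0 -0.01 0 -1" --pt "0 0 -0.01 0 -1" --pt "0 0 -0.01 0 -1" --pt "0 0 0 0 -1"

```text
time: 39.28
position: [0.5444, 0.0522, 0.1357]
tool_rot: [-179.9, 0.0, 85.3]
force: [0.0, 0.3, -5.9]
width: 0.0159
grasp_force: 45.0
```

>>> send_rows --pt "0 0 -0.006 0 -1" --pt "0 0 -0.006 0 -1" --pt "0 0 -0.006 0 -1" --pt "0 0 0 0 -1" --pt "0 0 0 0 -1"

```text
time: 39.7
position: [0.5447, 0.0523, 0.1309]
tool_rot: [-180.0, -0.0, 85.3]
force: [-0.2, -0.1, -5.9]
width: 0.0155
grasp_force: 45.0
```

>>> send_rows --pt "0 0 -0.003 0 -1" --pt "0 0 -0.003 0 -1" --pt "0 0 0 0 -1" --pt "0 0 0 0 -1" --pt "0 0 0 0 -1"

```text
time: 40.12
position: [0.5447, 0.0522, 0.1292]
tool_rot: [180.0, 0.0, 85.3]
force: [0.2, 0.0, -6.1]
width: 0.0157
grasp_force: 45.0
```

>>> send_rows --pt "0 0 -0.003 0 -1" --pt "0 0 -0.003 0 -1" --pt "0 0 0 0 -1" --pt "0 0 0 0 -1" --pt "0 0 0 0 -1"

```text
time: 40.53
position: [0.5449, 0.0523, 0.1284]
tool_rot: [180.0, -0.0, 85.3]
force: [-5.5, -0.6, 7.2]
width: 0.0157
grasp_force: 45.0
```

>>> send_rows --pt "0 0 0 0 0" --pt "0 0 0 0 0" --pt "0 0 0 0 0" --pt "0 0 0 0 0" --pt "0 0 0.04 0 0"

```text
time: 40.95
position: [0.5438, 0.0522, 0.1378]
tool_rot: [-179.8, 0.0, 85.3]
force: [-0.6, -0.0, 0.1]
width: 0.0437
grasp_force: 0.0
```

>>> send_rows --pt "0 0 0.1 0 0" --pt "0 0 0.1 0 0" --pt "0 0 0.08 0 0" --pt "0.003 -0.1056 0 0 -1" --pt "0.003 -0.1056 0 0 -1"

```text
time: 41.37
position: [0.5473, -0.011, 0.2251]
tool_rot: [179.8, -0.0, 85.5]
force: [-0.0, 0.1, -0.3]
width: 0.0378
grasp_force: 0.0
```

>>> send_rows --pt "0.003 -0.1056 0 0 -1" --pt "0 -0.1056 0 0 -1" --pt "0 0 0 0 -1" --pt "0 0 0 0 -1" --pt "0 0 0 0 -1"

```text
time: 41.78
position: [0.5474, -0.0741, 0.2233]
tool_rot: [-180.0, -0.0, 85.3]
force: [-0.3, 0.4, -0.0]
width: 0.0047
grasp_force: 0.0
```

Run:
```python
from h import *
o=sensors.get_obs(); print(o['position'],o['tool_rot'],o['force'])
w=optics.snapshot('wrist'); s=optics.snapshot('side')
cv2.imwrite('pics/w10.png',w); cv2.imwrite('pics/s10.png',s)
a=cv2.resize(w[60:420,60:580],(520,360)); b=cv2.resize(s[160:320,235:435],(400,320),interpolation=cv2.INTER_CUBIC)
W=np.zeros((360,800,3),np.uint8); b2=cv2.resize(b,(400,320)); a2=cv2.resize(w[100:420,120:520],(400,320)); W[:320,:400]=a2; W[:320,400:]=b2
cv2.imwrite('pics/m10.png',W[:320])
```

```text
[ 0.54739595 -0.07412654  0.22328974] [-1.79995507e+02 -1.54046161e-02  8.53074892e+01] [-0.31812532  0.38580649 -0.0091861 ]
```

View pics/m10.png

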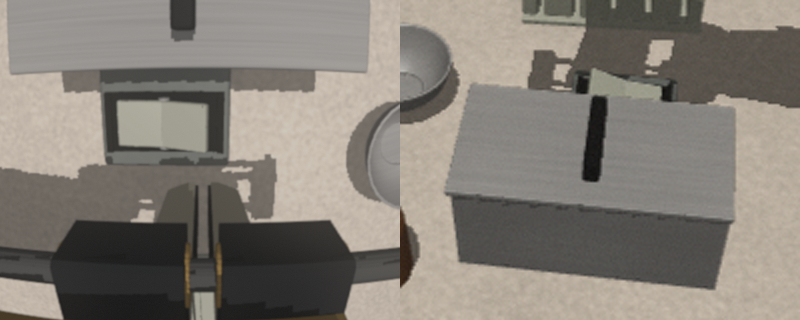

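>>> send_rows --pt "0 0 -0.104 0 -1" --pt "0 0 -0.104 0 -1" --pt "0 0 -0.104 0 -1" --pt "0 0 -0.1 0 -1" --pt "0 0 0 0 -1"

```text
time: 42.3
position: [0.5446, -0.0728, 0.095]
tool_rot: [-179.5, -0.1, 85.4]
force: [0.5, -0.4, -0.7]
width: 0.0003
grasp_force: 0.0
```

>>> send_rows --pt "0 0 -0.0167 0 -1" --pt "0 0 -0.0167 0 -1" --pt "0 0 -0.0167 0 -1" --pt "0 0 0 0 -1" --pt "0 0 0 0 -1"

```text
time: 42.72
position: [0.549, -0.0746, 0.0864]
tool_rot: [179.8, 0.0, 85.3]
force: [3.9, 1.0, 6.0]
width: 0.0001
grasp_force: 3.2
```

>>> send_rows --pt "0 0 -0.0167 0 -1" --pt "0 0 0 0 -1" --pt "0 0 -0.0167 0 -1" --pt "0 0 0 0 -1" --pt "0 0 0 0 -1"

```text
time: 43.13
position: [0.5468, -0.0744, 0.0743]
tool_rot: [-179.9, -0.0, 85.3]
force: [0.5, -0.0, 0.5]
width: 0.0006
grasp_force: 0.0
```

>>> send_rows --pt "0 0 0.1 0 -1" --pt "0 0 0.13 0 -1" --pt "0 0 0.13 0 -1" --pt "0 0 0.13 0 -1" --pt "0 0 0 0 -1"

```text
time: 43.55
position: [0.5501, -0.075, 0.2291]
tool_rot: [179.4, 0.1, 85.3]
force: [0.6, -0.9, 0.0]
width: 0.0002
grasp_force: 0.0
```

>>> send_rows --pt "-0.06 -0.1 0 0 -1" --pt "-0.06 -0.1 0 0 -1" --pt "-0.06 -0.1 0 0 -1" --pt "-0.06 -0.1 0 0 -1" --pt "0 0 0 0 -1"

```text
time: 43.97
position: [0.4729, -0.1981, 0.2215]
tool_rot: [-179.9, 0.0, 85.1]
force: [0.8, 0.5, -0.1]
width: 0.0003
grasp_force: 0.0
```

Run:
```python
from h import *
o=sensors.get_obs(); print(o['time'],o['position'],o['force'])
t=optics.snapshot('top').astype(int); cv2.imwrite('pics/t11.png',t.astype(np.uint8))
s=optics.snapshot('side').astype(int)
t0=cv2.imread('pics/top0.png').astype(int); t1=cv2.imread('pics/t1r.png').astype(int)
s0=cv2.imread('pics/side0.png').astype(int); s1=cv2.imread('pics/s1r.png').astype(int)
# paddle brightness near/far half in top; differences in side paddle strip
for n,a in(('now',t),('ON',t0),('OFF',t1)): print(n,'far',a[262:276,342:358].mean().round(1),'near',a[280:293,341:357].mean().round(1))
r=np.s_[196:212,322:375]
print('side diff to ON',abs(s-s0)[r].mean(),'to OFF',abs(s-s1)[r].mean())
```

```text
43.9667 [ 0.47288361 -0.19806633  0.22152997] [ 0.77562959  0.50423705 -0.13636786]
now far 141.2 near 126.2
ON far 128.8 near 115.0
OFF far 129.1 near 148.6
side diff to ON 11.574685534591195 to OFF 20.63443396226415
```

```bash
python3 -c "
from bench import workorder; print(workorder.finish_job())"
```

```text
the job is handed in; nothing more can be done
None
```

The job is handed in, about 44 s into the 210 s limit: the rocker was switched off first, all five scrapers were set on the floors of their own slots, the lid was fitted flat and home, and the rocker was then switched back on; the bowl and jar were not touched. No verdict came back, so this rests on the force readings and camera checks.

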